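Ready the hot-chocolate maker for filling

ROBOT

A 6-joint arm with a two-finger parallel gripper is mounted at the origin on the work surface. World frame = base frame: x ahead of the robot, y to its left, z up, the work surface at z = 0. Lengths are in m, angles in rad, forces in N, time in s.
With the tool pointing down it reaches from about 0.25 to 0.725 m from the base axis. Payload 9.7 kg.
Tool frame: the origin (TCP) lies at the very end of the fingers, on their centre line; the grasp point (between the pads) lies 19 mm behind it; x points along the fingers, z is the direction in which the jaws open and shut, and the axes are right-handed (so a half turn about x gives the same grasp; the last joint's range is limited). The gripper opens to 85 mm and grips with 20 to 120 N. Pads are 22 mm wide; open, the fingers measure 114 mm over their backs; the gripper's body (76 mm by 85 mm) begins 54 mm behind the grasp point. The pads swing forward as they close: fully open they stand 13 mm farther back than shut.
Start: joints at [0, 0.087, 0.176, 1.66, 0, 1.571], TCP at [0.55, -0, 0.231] pointing down, gripper open.
Joint ranges: [-3.13, 3.13], [-0.85, 1.81], [-1.15, 1.24], [-2.2, 2.28], [-1.44, 1.52], [-3.14, 3.14]. Speed limits (rad/s): [2.22, 2.22, 2.57, 3.14, 3.14, 3.14].

INTERFACE

Orientations are given as a rotation vector (axis times angle).
In Python, from cell import robot gives the robot as it stands.
- The arm moves only by the tool apply_moves, never from a script. Its arguments are lists of equal length, an entry for each row: "rotation": the turn, a rotation vector about the world's x, y, z in rad, a list of three; "xyz": the shift along the world's x, y, z in mm, a list of three; "grip": the finger opening in mm, from 0 to 85.4. A call has exactly 8 rows; each row is the pose to reach, as a shift and turn from the pose commanded when the call began; what a row does not reach only later rows make up. A row lasts 1/10 s, in which the tool goes at most 50 mm and 8.59 degrees, less where a joint would pass 70% of its speed; a pose out of reach is approached as far as the arm can. A call with a gripper value outside its range is refused whole. The fingers move at their own pace and stop on an object; the grip force is fixed at half the most. Time passes only in rows, so rows that repeat a pose let the fingers close, or fill a call up. It gives the time, the measured TCP pose, the force and the opening at its end, in the units of the state.
- robot.get_state(): the state, without advancing time (a new reading comes with each control period).
- robot.camera(name): name is "scene" or "side" or "wrist"; returns the picture (480x640x3 uint8, blue, green, red); there is no depth.
- robot.camera_info(name): a dict with "fx", "fy", "cx", "cy" (pixels), "R" (3x3) and "t" (3): a world point X has camera coordinates R X + t. Camera axes: x right, y down, z forward; pixel columns grow to the right and rows downward; lengths in m; the calibration is good to about 2 mm. A picture is of the moment at which its call begins: read the wrist's pose just before it. camera_info takes no time and is no camera call; for the wrist camera it gives the pose at the moment of the call.
- robot.finish_job(): hands the job in, once; it reports no verdict.
The state is a dict: "time_s": time; "qpos": joint angles; "joint_vel": joint speeds; "joint_torque": joint torques, N m; "ee_pos": TCP position; "orientation": TCP orientation; "contact_force": force on the tool from outside, world axes, zero at the start; "wrist_torque": the same for the moment, N m; "opening": finger opening in m.
Only numpy, scipy, OpenCV 4.12 (cv2) and the standard library are available. Lean on these libraries where they do the work, as an engineer would, in place of code of your own. Each camera call takes 0.05 s, during which the arm holds its last target.

TASK

Get the hot-chocolate maker ready to be filled: first turn its dial until the white pointer stands on the orange mark, then pick up the lid set in one piece (the white inner lid with the blue outer lid nested in it) and lower it gently onto the steel jug until it is fully seated. Then lift the blue outer lid off alone, leaving the white lid seated on the jug and the dial on its mark, and finish while still holding the blue lid level in the air, its underside at least 5 cm above the white collar. Leave the mug, the jar, the water bottle and the stack of cups where they stand.

Things in the scene. Friction and masses are not known exactly. Their poses are not given: they have to be found in the camera images.
- maker: hot-chocolate maker, fixed: black base 175 (x) by 310 mm (y); on its -y half an 85 mm high control housing with the dial on top (axis at y -95 mm), on its +y half a 35 mm plinth with a locked steel jug (axis at y +75 mm, 116 mm across, its handle sticking out 50 mm to +y, below the rim). Origin: centre of its underside on the counter; z up, front to -x.
- jug_rim (a point): centre of the jug's open mouth, level with the rim, 153 mm above the counter; mouth 110 mm wide inside, wall 3 mm. The fully seated inner lid has its origin 10 mm below this point.
- dial_grip (a point): middle of the dial's grip bar, on the dial's upright axis, 22 mm above the housing's top. The black bar is 46 mm long, 14 mm thick and reaches from 8 to 34 mm above the housing, over a round skirt of 52 mm diameter. x axis: along the bar, towards the white pointer line; z up.
- dial (a joint): dial angle, rad, 0 to 4.4, growing as it turns clockwise seen from above; it stays where left (friction 0.04 N m). Ticks every 0.55 rad from 0 on; the orange mark is at 2.2. Starts at 0.75 to 1.7.
- orange_mark (a point): middle of the orange mark (12 by 5 mm, radial) on top of the housing, 36 mm from the dial's axis; the other ticks are thin and black on a bright plate
- inner_lid: white inner lid, loose, about 160 g, round. Origin: centre of its underside, z up. Skirt 103 mm across, z 0 to 10 mm, goes into the jug's mouth; disc 122 mm across, z 10 to 15, rests on the rim; upright collar 62 mm outside, 50 mm inside, z 15 to 45, round the filler hole: grip it there. Starts on a black mat, 150 mm square, 3 mm thick.
- outer_lid: blue outer lid, loose, about 60 g, round. Origin: centre of its underside, z up. Plug 43 mm across, z 0 to 12 mm, loose in the collar's hole; flange 58 mm across, z 12 to 16, lies on the collar; grip 38 mm across, z 16 to 40. Nested, its origin is 33 mm above the inner lid's; it lies there by its weight alone and rides along when the collar is lifted.
- mug: bystander: a white ceramic mug, 80 mm diameter, 92 mm high, with a handle; origin at the centre of its underside
- jar: bystander: a closed amber glass jar with a brass-coloured lid, 76 mm diameter, 120 mm high; origin at the centre of its underside
- water: bystander: a clear water bottle with a green label, 62 mm diameter, 200 mm high; origin at the centre of its underside
- cups: bystander: a stack of white drinking cups, mouth down, 75 mm across at most, 133 mm high; origin at the centre of its underside

How it is judged:
On the way, in this order (a step that is already met when the one before it is completed fails the run):
1. the dial's pointer stands on the orange mark (value of joint dial between 2.05 and 2.35 rad and velocity of joint dial below 0.1 rad/s and contact force between the fingers and dial below 0.1 N), for 0.2 s.
2. the lid set sits on the jug, outer lid still nested, and is let go (z of inner_lid in the frame of jug_rim below -0.007 m and horizontal distance between inner_lid and jug_rim below 0.007 m and angle between inner_lid's own z axis and vertical below 0.04 rad and z of outer_lid in the frame of inner_lid below 0.037 m and contact force between the fingers and inner_lid below 0.1 N), for 0.2 s.
At the end, for the whole second after the job is handed in: Dial within 0.15 rad of the orange mark; inner lid seated on the jug (within 3 mm of full depth, 7 mm of centre, 0.04 rad of level), untouched; outer lid still, in the fingers alone, within 0.3 rad of level, its underside 45 mm or more above the collar; bystanders in place (value of joint dial between 2.05 and 2.35 rad and z of inner_lid in the frame of jug_rim below -0.007 m and horizontal distance between inner_lid and jug_rim below 0.007 m and angle between inner_lid's own z axis and vertical below 0.04 rad and contact force between the fingers and inner_lid below 0.1 N and z of outer_lid in the frame of inner_lid above 0.09 m and angle between outer_lid's own z axis and vertical below 0.3 rad and linear speed of outer_lid below 0.03 m/s and contact force between the fingers and outer_lid above 1 N and contact force between outer_lid and inner_lid below 0.05 N and contact force between outer_lid and maker below 0.05 N and contact force between outer_lid and water below 0.05 N and contact force between outer_lid and jar below 0.05 N and contact force between outer_lid and cups below 0.05 N and contact force between outer_lid and mug below 0.05 N); the arm keeps its last pose, push and grip.
It fails at once if the outer lid is taken off while the inner lid is not seated on the jug, or the inner lid is unseated while the outer lid is off (z of outer_lid in the frame of inner_lid above 0.045 m and (z of inner_lid in the frame of jug_rim above -0.005 m or horizontal distance between inner_lid and jug_rim above 0.01 m)).
It fails at once if the lid set is dropped: the inner lid is in the air, more than 10 mm above its seat height, and not in the fingers (z of inner_lid in the frame of jug_rim above 0 m and contact force between the fingers and inner_lid below 0.05 N).
It fails at once if the inner lid is rammed onto the jug with more than 50 N (contact force between inner_lid and maker above 50 N).
It fails at once if a bystander is shifted by more than 30 mm or tipped (distance of any of mug, jar, water, cups from where it was at the start of the episode above 0.03 m or angle between any of mug, jar, water, cups's own z axis and vertical above 0.3 rad).
It also fails if it takes over 64 s, if anything falls off the work surface, if the arm or the gripper's body presses on something with over 40 N, if the wrist force passes 120 N, or if a joint passes its speed limit or range.

## Working session

There is one attempt and no reset: what is moved stays moved. The work goes in short steps, Python scripts to look and compute and a tool call to move; the robot and the scene stay as the last step left them, time stands still between calls to the robot, and variables do not carry over. Pictures are saved under pics/ and viewed, and the job is handed in when it is done.

Besides the shell and the picture viewer there is one more tool, called after "Request:" as name(argument=value, ...) on one line, values as JSON. apply_moves: Moves the arm, as the interface text tells. Its arguments: {"type":"object","properties":{"rotation":{"type":"array"},"xyz":{"type":"array"},"grip":{"type":"array"}},"required":["rotation","xyz","grip"]}

```bash
ls; mkdir -p pics
cat > h.py <<'E'
import cv2,numpy as np
from cell import robot
def snap(c,n):
    i=robot.camera_info(c); im=robot.camera(c); cv2.imwrite(f'pics/{n}.png',im); np.savez(f'pics/{n}.npz',**{k:np.array(i[k]) for k in('fx','fy','cx','cy','R','t')}); return im
def load(n):
    return cv2.imread(f'pics/{n}.png'),dict(np.load(f'pics/{n}.npz'))
def back(i,u,v,z):
    R=i['R'];t=i['t'];C=-R.T@t
    d=R.T@np.array([(u-i['cx'])/i['fx'],(v-i['cy'])/i['fy'],1]);return C+d*(z-C[2])/d[2]
def proj(i,X):
    c=i['R']@np.array(X)+i['t'];return np.array([i['fx']*c[0]/c[2]+i['cx'],i['fy']*c[1]/c[2]+i['cy']])
E
python3 - <<'E'
from h import *
print(robot.get_state())
for c in('scene','side','wrist'):
    snap(c,c+'0'); i=load(c+'0')[1]; print(c,-i['R'].T@i['t'],i['R'][2])
E
```

```text
pics
{'time_s': 0.0, 'qpos': array([-3.10397456e-05,  8.74571090e-02,  1.75112854e-01,  1.65980219e+00,
       -3.18918785e-05,  1.57079632e+00]), 'joint_vel': array([-0.0017314 , -0.00202336,  0.00073903, -0.00170258,  0.00063568,
        0.00060629]), 'joint_torque': array([ 7.68234549e-04, -5.20392072e+01,  4.64802504e+01,  1.63646933e-02,
        2.23589603e-05, -6.77332673e-05]), 'ee_pos': array([ 5.49762155e-01, -2.61536628e-05,  2.30573784e-01]), 'orientation': array([-6.78893002e-07,  1.57214644e+00, -4.93930544e-05]), 'contact_force': array([0.97366685, 0.49234629, 0.22091905]), 'wrist_torque': array([-0.02841958, -0.03646804, -0.00886647]), 'opening': 0.08543238733828937}
scene [ 0.91396651 -0.50172438  0.73184524] [-0.41732031  0.54666997 -0.7259447 ]
side [0.27075691 0.50328745 0.70468599] [ 0.32961563 -0.62361616 -0.70884161]
wrist [0.55113477 0.0762081  0.37211513] [-0.00217738 -0.29928348 -0.95416176]
```

View pics/scene0.png

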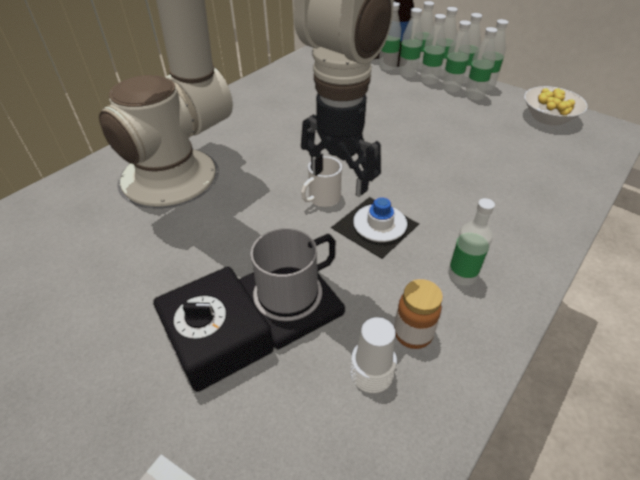

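View pics/side0.png

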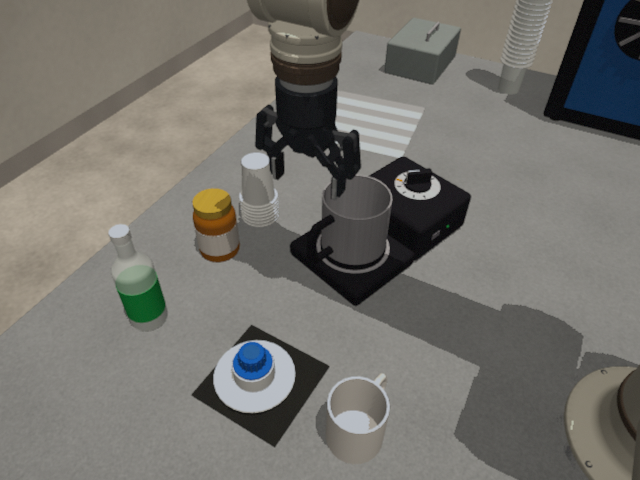

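View pics/wrist0.png

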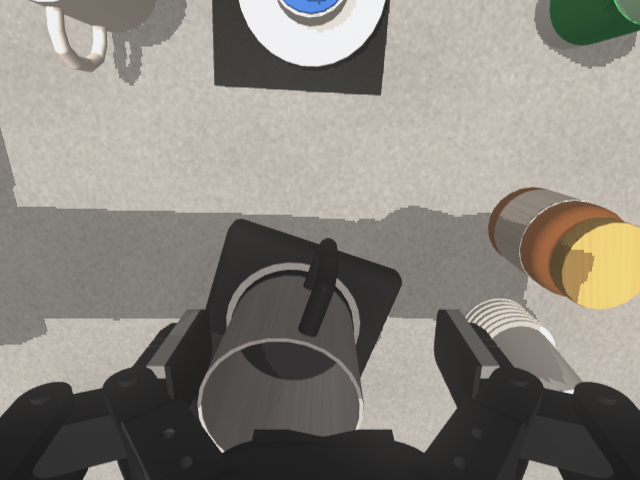

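The scene view shows the housing with its dial at about (200,315), the jug at (287,270) and the lid set at (381,215). The side view shows the dial at (418,184), the jug rim at (356,205) and the lid at (253,370). I'll zoom in next.

Run:
```python
from h import *
s=load('scene0')[0];d=load('side0')[0]
def crop(im,x,y,w,h,k):return cv2.resize(im[y:y+h,x:x+w],(w*k,h*k),interpolation=cv2.INTER_CUBIC)
a=crop(s,165,285,80,60,5);b=crop(d,380,160,80,60,5)
c=crop(s,240,220,80,60,5);e=crop(d,315,170,80,60,5)
cv2.imwrite('pics/z1.png',np.vstack([np.hstack([a,b]),np.hstack([c,e])]))
a=crop(s,340,185,80,60,5);b=crop(d,210,335,100,75,4)
cv2.imwrite('pics/z2.png',np.hstack([a,b]))
```

```text
(no output)
```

View pics/z1.png

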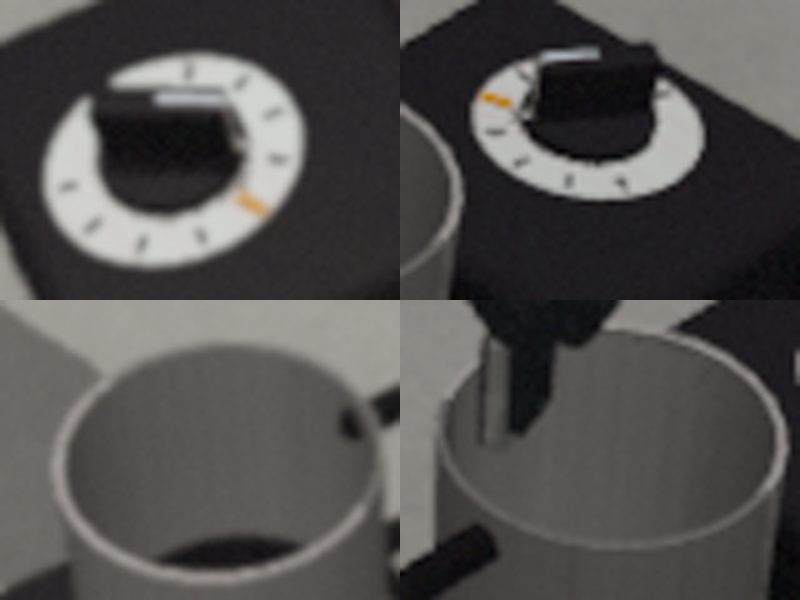

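View pics/z2.png

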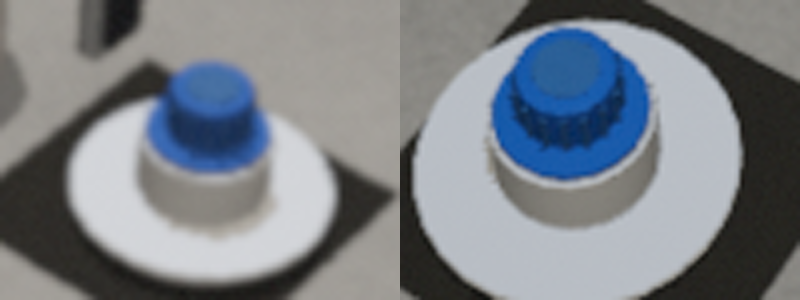

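Run:
```python
from h import *
S=load('scene0')[1];D=load('side0')[1]
def Z(n,x,y,ox,oy,k,z):
    i={'s':S,'d':D}[n];return back(i,ox+(x+.5)/k-.5,oy+(y+.5)/k-.5,z)
def fit(P):
    P=np.array(P)[:,:2];A=np.c_[2*P,np.ones(len(P))];s=np.linalg.lstsq(A,(P**2).sum(1),rcond=None)[0]
    return s[:2],2*np.sqrt(s[2]+s[:2]@s[:2])
sp=[(43,175),(200,53),(305,135),(150,268),(75,245),(265,80),(275,215)]
dp=[(72,115),(305,140),(200,199),(100,60),(130,175),(265,185)]
print('plate',fit([Z('s',x,y,165,285,5,.0855) for x,y in sp]),fit([Z('d',x,y,380,160,5,.0855) for x,y in dp]))
print('orange',Z('s',253,204,165,285,5,.0855),Z('d',97,100,380,160,5,.0855))
print('ptr',[Z('s',x,y,165,285,5,.119) for x,y in((155,98),(225,102))],[Z('d',x,y,380,160,5,.119) for x,y in((143,55),(198,50))])
rs=[(53,168),(225,44),(382,165),(215,281),(90,90),(330,75),(120,255),(320,248)]
rd=[(38,150),(387,140),(220,249),(300,40),(80,210),(350,200),(255,30)]
print('rim',fit([Z('s',x,y,240,220,5,.153) for x,y in rs]),fit([Z('d',x,y,315,170,5,.153) for x,y in rd]))
ls=[(67,180),(338,195),(205,283),(100,245),(300,262),(120,105)]
ld=[(13,160),(342,155),(170,19),(60,70),(290,60),(70,265),(280,280)]
print('lid',fit([Z('s',x,y,340,185,5,.018) for x,y in ls]),fit([Z('d',x,y,210,335,4,.018) for x,y in ld]))
# blue grip top
print('grip',Z('s',211,86,340,185,5,.076),Z('d',572,68,210-100,335,4,.076))
```

```text
plate (array([ 0.46516114, -0.27641987]), np.float64(0.08826142365618841)) (array([ 0.46530744, -0.28262073]), np.float64(0.09057812182628404))
orange [ 0.50047317 -0.27263942  0.0855    ] [ 0.50009534 -0.27605276  0.0855    ]
ptr [array([ 0.46478295, -0.27586924,  0.119     ]), array([ 0.48434751, -0.26259416,  0.119     ])] [array([ 0.482786  , -0.26728343,  0.119     ]), array([ 0.46598295, -0.28006091,  0.119     ])]
rim (array([ 0.52061763, -0.11650862]), np.float64(0.11365779489026165)) (array([ 0.52145162, -0.11726097]), np.float64(0.11599644641675276))
lid (array([0.54232696, 0.18145656]), np.float64(0.12757066395921035)) (array([0.53967307, 0.17969632]), np.float64(0.12115114940381565))
grip [0.54064155 0.18180799 0.076     ] [0.5385576  0.17862169 0.076     ]
```

The measured sizes agree with the spec: dial to rim is 171 mm, the rim is 115 mm across and the plate about 89 mm. The dial axis is near (0.465,-0.279), with the pointer about 0.48 rad counter-clockwise of the mark. I'll hover over the dial, jaws across the bar.

Request:
apply_moves(rotation=[[0,0,-0.12],[0,0,-0.24],[0,0,-0.36],[0,0,-0.48],[0,0,-0.6],[0,0,-0.72],[0,0,-0.84],[0,0,-0.95]], xyz=[[-11,-35,0],[-22,-70,0],[-33,-105,0],[-44,-140,0],[-55,-175,0],[-65,-210,0],[-75,-245,0],[-85,-279,0]], grip=[85,80,70,60,50,50,50,50])

```text
time_s: 0.95
ee_pos: [0.4643, -0.2804, 0.2311]
orientation: [0.745, 1.44, -0.745]
contact_force: [0.4, 0.8, 0.0]
opening: 0.0501
```

Run:
```python
from h import *
print(robot.get_state()['ee_pos'],robot.get_state()['orientation'])
snap('wrist','w1');s=robot.get_state();print(s['ee_pos'],s['orientation'],s['joint_vel'].round(3),s['qpos'])
```

```text
[ 0.46428835 -0.28038258  0.23108683] [ 0.7448218   1.43962397 -0.74477938]
[ 0.46301876 -0.28420819  0.23070056] [ 0.75009552  1.43719243 -0.75319549] [ 0.066 -0.009 -0.017 -0.002  0.01  -0.083] [-5.49505245e-01  7.06179022e-02  1.57432850e-01  1.65777756e+00
 -1.92721759e-03  1.98517742e+00]
```

View pics/w1.png

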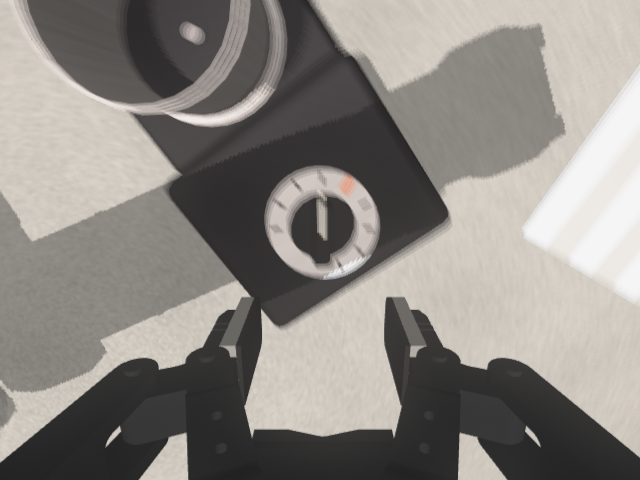

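The dial is at (322,222), with its pointer running straight up from about (322,238) to (322,195) and the orange mark at (348,185). The image is motion-blurred, so I'll take another.

Run:
```python
from h import *
im=snap('wrist','w2');s=robot.get_state();print(s['ee_pos'],s['orientation'],s['joint_vel'].round(3))
cv2.imwrite('pics/z3.png',cv2.resize(im[150:300,240:400],None,fx=4,fy=4,interpolation=cv2.INTER_CUBIC))
```

```text
[ 0.46367843 -0.28211735  0.23062775] [ 0.74598939  1.43958479 -0.7471994 ] [ 0.06  -0.015 -0.012  0.011  0.021 -0.045]
```

View pics/z3.png

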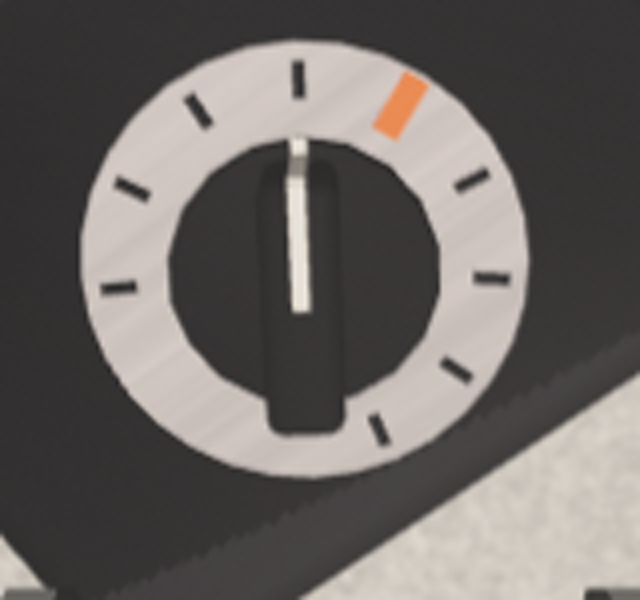

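The pointer is aimed at the tick just before the orange mark, so the dial is at about 1.65.

Run:
```python
from h import *
I=load('w2')[1]
def Z(x,y,z): return back(I,240+(x+.5)/4-.5,150+(y+.5)/4-.5,z)[:2]
P=np.array([Z(*p,.0855) for p in((80,255),(305,39),(529,270),(310,478),(150,415),(460,105),(150,95))])
A=np.c_[2*P,np.ones(len(P))];s=np.linalg.lstsq(A,(P**2).sum(1),rcond=None)[0];c=s[:2];print('plate',c,2*np.sqrt(s[2]+c@c))
ang=lambda v:np.arctan2(v[1],v[0])
for n,p in(('orange',(400,105)),('t1.65',(298,80)),('t1.1',(199,111)),('t2.75',(472,181))):
    print(n,Z(*p,.0855),ang(Z(*p,.0855)-c))
a,b=Z(300,312,.119),Z(295,165,.119);print('ptr',a,b,ang(b-a),ang(b-c))
C=np.mean([Z(268,175,.119),Z(338,170,.119),Z(268,430,.119),Z(345,430,.119)],0);print('bar',C)
```

```text
plate [ 0.46517172 -0.27713383] 0.08596689422595849
orange [ 0.50093745 -0.27422124] 0.08125587747367169
t1.65 [ 0.49395097 -0.25609653] 0.631222303096458
t1.1 [ 0.47877104 -0.24422511] 1.1789255561610834
t2.75 [ 0.49706586 -0.29362654] -0.4772400807757705
ptr [ 0.46565528 -0.27672086] [ 0.4860376  -0.26176047] 0.6331749362539612 0.6349801815564375
bar [ 0.46719739 -0.27665298]
```

Request:
apply_moves(rotation=[[0,0,0.01],[0,0,0.01],[0,0,0.01],[0,0,0.01],[0,0,0.01],[0,0,0.01],[0,0,0.01],[0,0,0.01]], xyz=[[0,1,-25],[0,2,-55],[0,2,-85],[0,2,-110],[0,2,-124],[0,2,-131],[0,2,-131],[0,2,-131]], grip=[40,35,35,35,35,35,35,35])

```text
time_s: 1.85
ee_pos: [0.4655, -0.2772, 0.1015]
orientation: [0.733, 1.442, -0.733]
contact_force: [0.1, 0.5, 0.3]
opening: 0.0349
```

Request:
apply_moves(rotation=[[0,0,0],[0,0,0],[0,0,0],[0,0,0],[0,0,0],[0,0,0],[0,0,0],[0,0,0]], xyz=[[0,0,0],[0,0,0],[0,0,0],[0,0,0],[0,0,0],[0,0,0],[0,0,0],[0,0,0]], grip=[30,25,20,15,10,5,5,5])

```text
time_s: 2.65
ee_pos: [0.465, -0.2769, 0.1007]
orientation: [0.733, 1.443, -0.733]
contact_force: [-2.1, 1.7, 5.1]
opening: 0.0125
```

Run:
```python
from h import *
im=snap('wrist','w3');s=robot.get_state();print(s)
```

```text
{'time_s': 2.7, 'qpos': array([-5.37211681e-01,  5.57072792e-02, -1.08907725e-01,  1.40598481e+00,
        1.62336313e-04,  1.97358716e+00]), 'joint_vel': array([ 0.00107575, -0.00079624, -0.00020916, -0.00039492, -0.00087356,
        0.0008489 ]), 'joint_torque': array([-4.20411844e-01, -4.75877202e+01,  4.54999566e+01, -1.35266762e+00,
       -2.41798908e-01, -4.35128622e-02]), 'ee_pos': array([ 0.46497016, -0.27690364,  0.10074323]), 'orientation': array([ 0.73335394,  1.44329793, -0.73311307]), 'contact_force': array([-2.34187159,  1.97321102,  5.70601153]), 'wrist_torque': array([ 0.46375185,  0.43441747, -0.04837027]), 'opening': 0.012538068477478818}
```

View pics/w3.png

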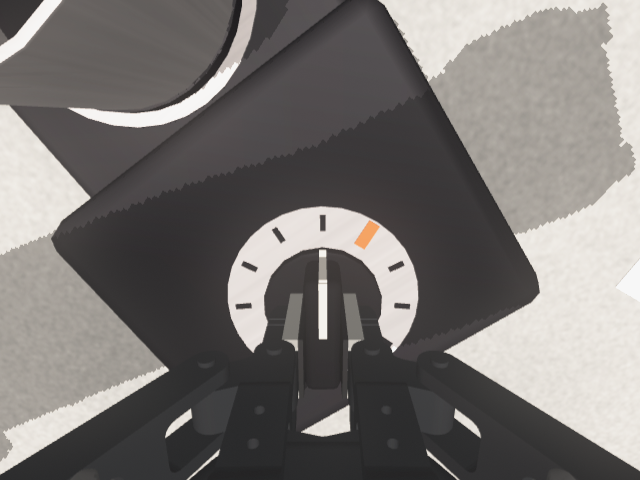

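The bar is held at (322,300), and the pointer is still on the 1.65 tick. Now I'll turn it clockwise by 0.55.

Request:
apply_moves(rotation=[[0,0,-0.06],[0,0,-0.15],[0,0,-0.24],[0,0,-0.33],[0,0,-0.42],[0,0,-0.51],[0,0,-0.55],[0,0,-0.55]], xyz=[[0,0,0],[0,0,0],[0,0,0],[0,0,0],[0,0,0],[0,0,0],[0,0,0],[0,0,0]], grip=[5,5,5,5,5,5,5,5])

```text
time_s: 3.5
ee_pos: [0.4651, -0.2774, 0.1007]
orientation: [1.15, 1.245, -1.15]
contact_force: [-1.6, -0.7, 5.0]
opening: 0.0127
```

Run:
```python
from h import *
im=snap('wrist','w4');s=robot.get_state();print(s['orientation'],s['contact_force'],s['wrist_torque'],s['opening'],s['qpos'])
```

```text
[ 1.14840761  1.24566312 -1.14890765] [-1.92384741 -0.6519447   5.31364982] [-0.22660354  0.34830717 -0.00976337] 0.012160236083551473 [-5.37422540e-01  5.58729156e-02 -1.08800233e-01  1.40520033e+00
 -4.95380897e-04  2.52250323e+00]
```

View pics/w4.png

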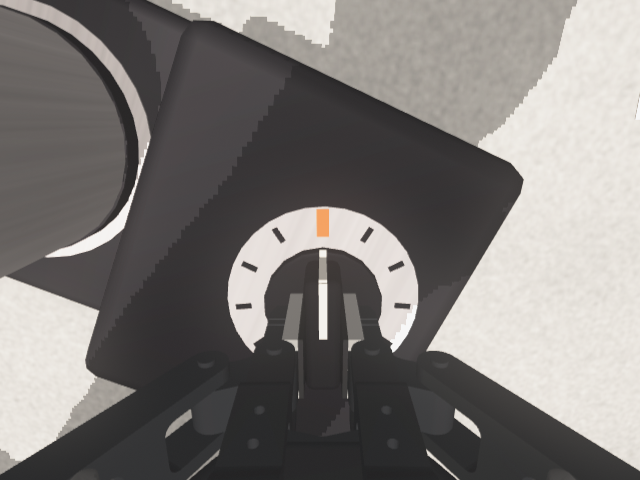

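The pointer sits squarely on the orange mark at (322,222). I'll release the bar and lift, while working out the clearances around the lid.

Request:
apply_moves(rotation=[[0,0,0],[0,0,0],[0,0,0],[0,0,0],[0,0,0],[0,0,0],[0,0,0],[0,0,0]], xyz=[[0,0,0],[0,0,0],[0,0,0],[0,0,0],[0,0,10],[0,0,40],[0,0,85],[0,0,131]], grip=[20,30,40,40,40,40,40,40])

```text
time_s: 4.35
ee_pos: [0.4645, -0.2767, 0.2331]
orientation: [1.149, 1.247, -1.15]
contact_force: [0.7, 0.4, 0.4]
opening: 0.0403
```

Run:
```python
from h import *
im=snap('wrist','w5');s=robot.get_state();print(s['time_s'],s['ee_pos'],s['contact_force'])
S=load('scene0')[1];D=load('side0')[1]
print('mug rim',back(D,358,407,.092),'base scene',back(S,327,200,0))
print('bottle cap',back(S,486,206,.2),back(D,120,232,.2),'base',back(S,467,272,0),back(D,146,320,0))
print('jar lid',back(S,423,293,.12),back(D,213,202,.12)); print('cups top',back(S,377,330,.133),back(D,256,162,.133))
```

```text
4.4 [ 0.46591096 -0.27752542  0.24155482] [-3.46142159  1.84292049  4.49589333]
mug rim [0.36963427 0.19213217 0.092     ] base scene [0.38671896 0.18220291 0.        ]
bottle cap [0.76382166 0.15863252 0.2       ] [0.75488602 0.16678917 0.2       ] base [0.76604155 0.18123392 0.        ] [ 7.60102179e-01  1.72396848e-01 -1.11022302e-16]
jar lid [ 0.75212444 -0.02093787  0.12      ] [ 0.74462843 -0.01956182  0.12      ]
cups top [ 0.73546103 -0.13975455  0.133     ] [ 0.73216451 -0.13784206  0.133     ]
```

View pics/w5.png

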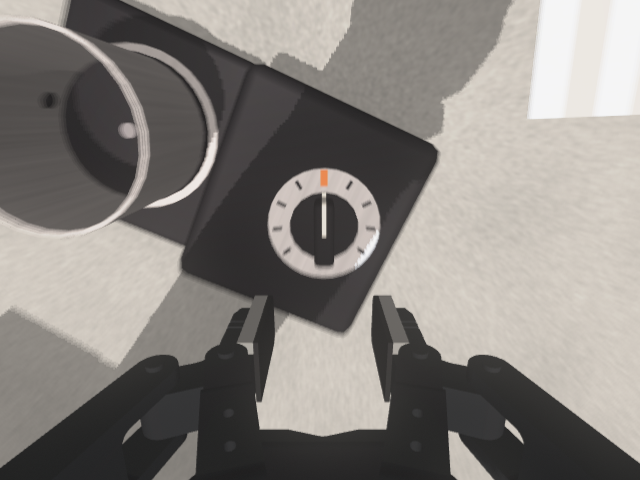

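The dial stays on its mark after release, with the pointer at (324,195) and the mark at (324,178). The nearest bystander to the lid is the mug, 165 mm away. Next I'll move above the lid.

Request:
apply_moves(rotation=[[0,0,0.09],[0,0,0.19],[0,0,0.29],[0,0,0.39],[0,0,0.49],[0,0,0.59],[0,0,0.69],[0,0,0.79]], xyz=[[4,25,5],[10,60,10],[16,95,10],[22,130,10],[28,165,10],[33,200,10],[38,235,10],[43,270,10]], grip=[60,85,85,85,85,85,85,85])

```text
time_s: 5.2
ee_pos: [0.508, -0.0055, 0.2422]
orientation: [0.545, 1.5, -0.544]
contact_force: [0.6, -0.1, 0.3]
opening: 0.0851
```

Request:
apply_moves(rotation=[[0,0,0.1],[0,0,0.2],[0,0,0.3],[0,0,0.4],[0,0,0.5],[0,0,0.6],[0,0,0.7],[0,0,0.7]], xyz=[[6,35,0],[12,70,-2],[18,105,-4],[24,135,-6],[28,160,-8],[31,178,-10],[33,187,-10],[33,187,-10]], grip=[85,85,85,85,85,85,85,85])

```text
time_s: 6.0
ee_pos: [0.541, 0.1811, 0.2315]
orientation: [-0.002, 1.571, 0.003]
contact_force: [0.3, -0.3, -0.1]
opening: 0.0852
```

Request:
apply_moves(rotation=[[0,0,0],[0,0,0],[0,0,0],[0,0,0],[0,0,0],[0,0,0],[0,0,0],[0,0,0]], xyz=[[0,0,0],[0,0,0],[0,0,0],[0,0,0],[0,0,0],[0,0,0],[0,0,0],[0,0,0]], grip=[85,85,85,85,85,85,85,85])

```text
time_s: 6.8
ee_pos: [0.541, 0.18, 0.2313]
orientation: [0.0, 1.571, -0.0]
contact_force: [0.0, -0.8, -0.3]
opening: 0.085
```

Run:
```python
from h import *
im=snap('wrist','w6');s=robot.get_state();print(s['time_s'],s['ee_pos'],s['orientation'],s['contact_force'],s['qpos'])
```

```text
6.85 [0.54098374 0.18000693 0.23125164] [-2.92306466e-07  1.57085989e+00 -6.98850378e-05] [-0.08541169 -0.76020955 -0.34347756] [ 3.21227623e-01  1.36118802e-01  2.29537036e-01  1.66428898e+00
 -2.23201910e-05  1.89206825e+00]
```

View pics/w6.png

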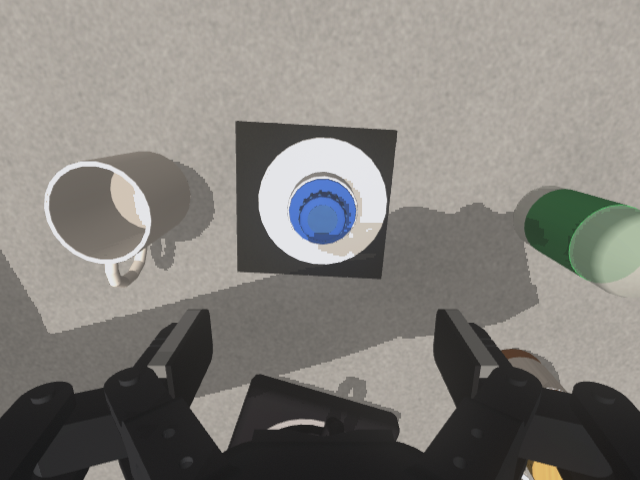

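The lid set shows its disc centred near (323,201) and the blue top near (322,220), between the open jaws.

Run:
```python
from h import *
im,I=load('w6')
hsv=cv2.cvtColor(im,cv2.COLOR_BGR2HSV)
bl=((hsv[...,0]>95)&(hsv[...,0]<125)&(hsv[...,1]>120)).astype('uint8')
c=max(cv2.findContours(bl,0,1)[0],key=cv2.contourArea);e=cv2.fitEllipse(c);print('blue',e)
roi=np.zeros_like(bl);roi[125:275,250:392]=1
nd=((im.max(2)>110).astype('uint8')&roi)
c=max(cv2.findContours(nd,0,1)[0],key=cv2.contourArea);h=cv2.convexHull(c);e=cv2.fitEllipse(h);print(e)
P=np.array([back(I,*p[0],.018)[:2] for p in h])
A=np.c_[2*P,np.ones(len(P))];s=np.linalg.lstsq(A,(P**2).sum(1),rcond=None)[0];k=s[:2];print('disc',k,2*np.sqrt(s[2]+k@k))
hb=cv2.convexHull(max(cv2.findContours(bl,0,1)[0],key=cv2.contourArea))
P=np.array([back(I,*p[0],.052)[:2] for p in hb if p[0][1]<212])
A=np.c_[2*P,np.ones(len(P))];s=np.linalg.lstsq(A,(P**2).sum(1),rcond=None)[0];k=s[:2];print('flange',k,2*np.sqrt(s[2]+k@k))
```

```text
blue ((322.13140869140625, 211.01287841796875), (62.90263366699219, 65.10098266601562), 90.44805908203125)
((322.05926513671875, 200.51519775390625), (127.41131591796875, 128.76031494140625), 92.55137634277344)
disc [0.54126189 0.18072107] 0.1209426252542463
flange [0.54136708 0.18062987] 0.056411802854768954
```

The lid centre is (0.5413, 0.1806), with sizes as specified. Descending.

Request:
apply_moves(rotation=[[0,0,0],[0,0,0],[0,0,0],[0,0,0],[0,0,0],[0,0,0],[0,0,0],[0,0,0]], xyz=[[0,1,-25],[0,1,-60],[0,1,-95],[0,1,-125],[0,1,-150],[0,1,-160],[0,1,-160],[0,1,-160]], grip=[85,85,85,85,85,85,85,85])

```text
time_s: 7.65
ee_pos: [0.5415, 0.1812, 0.0726]
orientation: [0.0, 1.569, 0.0]
contact_force: [0.6, -0.5, 1.0]
opening: 0.0852
```

Request:
apply_moves(rotation=[[0,0,0],[0,0,0],[0,0,0],[0,0,0],[0,0,0],[0,0,0],[0,0,0],[0,0,0]], xyz=[[0,0,-10],[0,0,-20],[0,0,-30],[0,0,-38],[0,0,-44],[0,0,-48],[0,0,-50],[0,0,-50]], grip=[85,85,85,85,85,85,85,85])

```text
time_s: 8.45
ee_pos: [0.5409, 0.181, 0.0212]
orientation: [-0.0, 1.571, -0.0]
contact_force: [-0.5, -0.1, 0.0]
opening: 0.0849
```

Run:
```python
from h import *
im=snap('wrist','w7');im2=snap('side','s7');s=robot.get_state();print(s['time_s'],s['ee_pos'],s['contact_force'])
a=im2[270:470,140:400];cv2.imwrite('pics/z7.png',cv2.resize(a,None,fx=3,fy=3,interpolation=cv2.INTER_CUBIC))
```

```text
8.55 [0.54119436 0.18107005 0.02162002] [0.54807952 0.52616206 0.04209268]
```

View pics/w7.png

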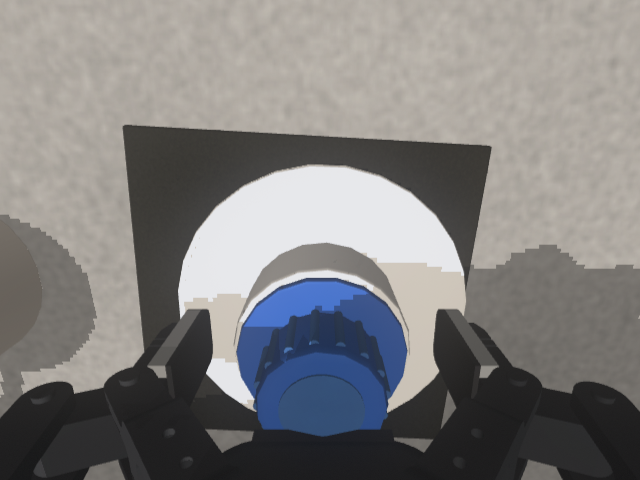

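View pics/z7.png

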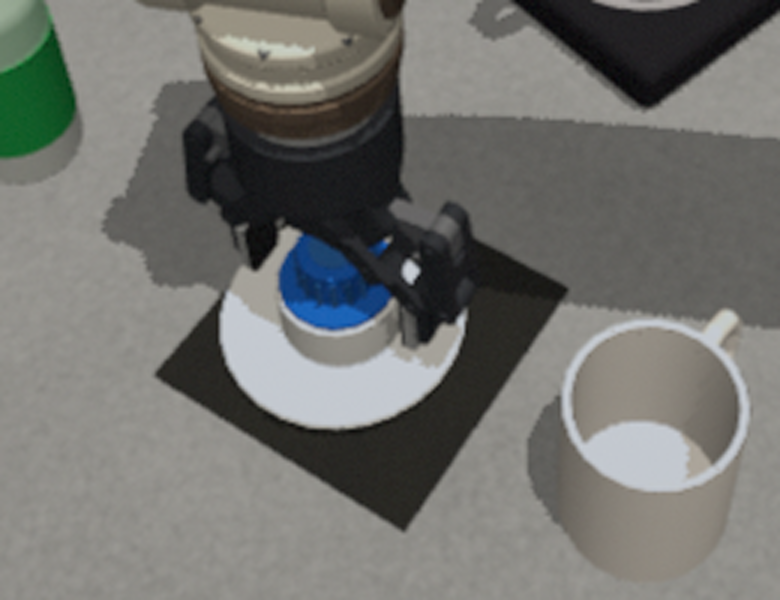

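The jaws straddle the collar with the tips above the disc, so I'll close them.

Request:
apply_moves(rotation=[[0,0,0],[0,0,0],[0,0,0],[0,0,0],[0,0,0],[0,0,0],[0,0,0],[0,0,0]], xyz=[[0,0,-1],[0,0,-1],[0,0,-1],[0,0,-1],[0,0,-1],[0,0,-1],[0,0,-1],[0,0,-1]], grip=[80,75,70,66,62,58,55,52])

```text
time_s: 9.35
ee_pos: [0.5412, 0.1811, 0.0209]
orientation: [0.0, 1.57, 0.0]
contact_force: [-1.1, -0.8, 4.0]
opening: 0.0598
```

Request:
apply_moves(rotation=[[0,0,0],[0,0,0],[0,0,0],[0,0,0],[0,0,0],[0,0,0],[0,0,0],[0,0,0]], xyz=[[0,0,0],[0,0,0],[0,0,2],[0,0,5],[0,0,9],[0,0,14],[0,0,19],[0,0,20]], grip=[50,50,50,50,50,50,50,50])

```text
time_s: 10.15
ee_pos: [0.5414, 0.1811, 0.0412]
orientation: [0.0, 1.57, 0.0]
contact_force: [-0.7, -0.8, -2.8]
opening: 0.0594
```

Run:
```python
from h import *
im=snap('wrist','w8');im2=snap('side','s8');s=robot.get_state();print(s['time_s'],s['ee_pos'],s['contact_force'],s['wrist_torque'],s['opening'])
a=im2[270:470,140:400];cv2.imwrite('pics/z8.png',cv2.resize(a,None,fx=3,fy=3,interpolation=cv2.INTER_CUBIC))
```

```text
10.25 [0.54121271 0.18107977 0.04062057] [ 0.01250055 -0.09416103 -2.61363471] [ 0.00526925  0.02091649 -0.03552205] 0.05945929637120999
```

View pics/w8.png

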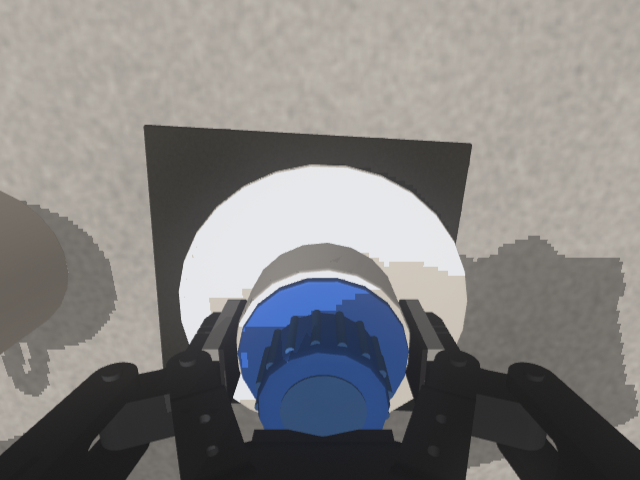

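View pics/z8.png

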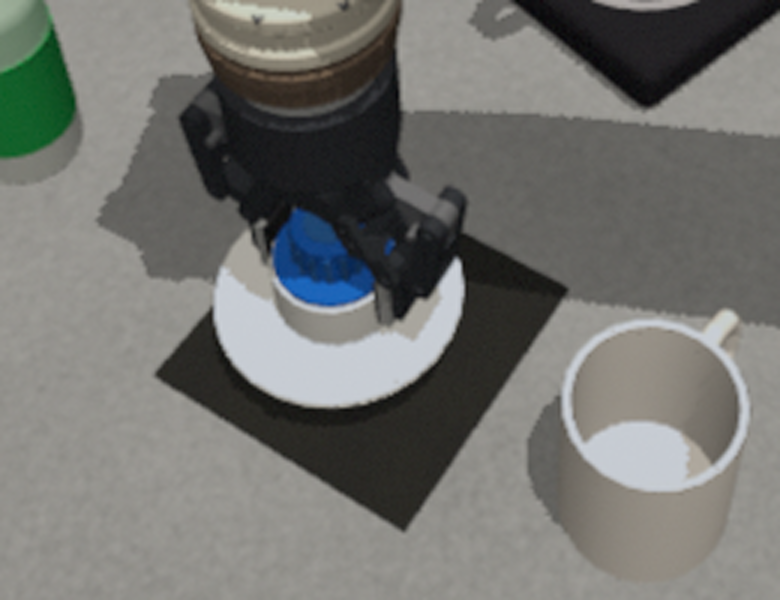

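The set is lifted level with the blue lid nested; the measured weight is about 2.6 N. Before carrying it, I'll refine the jug rim from the wrist pictures.

Run:
```python
from h import *
a=load('wrist0')[0][320:450,180:380];b=load('w2')[0][0:140,0:320]
a=cv2.resize(a,None,fx=2.0,fy=2.0,interpolation=2);b=cv2.resize(b,None,fx=2.0,fy=2.0,interpolation=2)
o=np.zeros((a.shape[0]+b.shape[0],640,3),'uint8');o[:260,:400]=a;o[260:]=b;cv2.imwrite('pics/z9.png',o)
for n in('wrist0','w2','w5','scene0','side0'):
    I=load(n)[1]
    if n in('wrist0','w2'):
        im=load(n)[0].copy()
        for r,col in((.058,(0,0,255)),(.055,(0,255,0))):
            pts=np.array([proj(I,[.521+r*np.cos(t),-.117+r*np.sin(t),.153]) for t in np.linspace(0,6.28,90)])
            cv2.polylines(im,[(pts*16).astype(int)],True,col,1,cv2.LINE_AA,4)
        cv2.imwrite(f'pics/ov_{n}.png',im)
```

```text
(no output)
```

View pics/ov_wrist0.png

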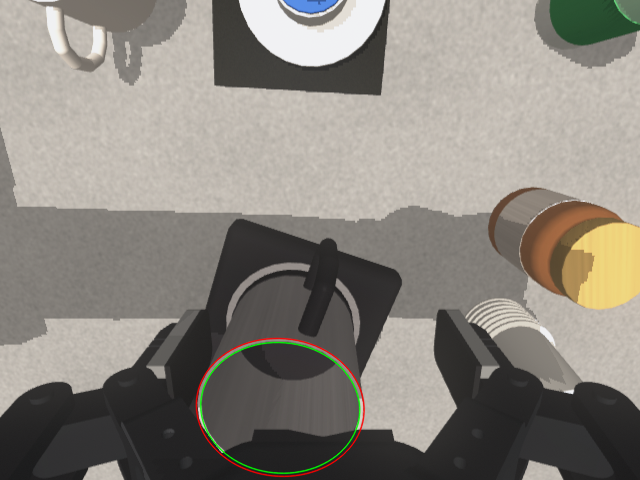

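View pics/z9.png

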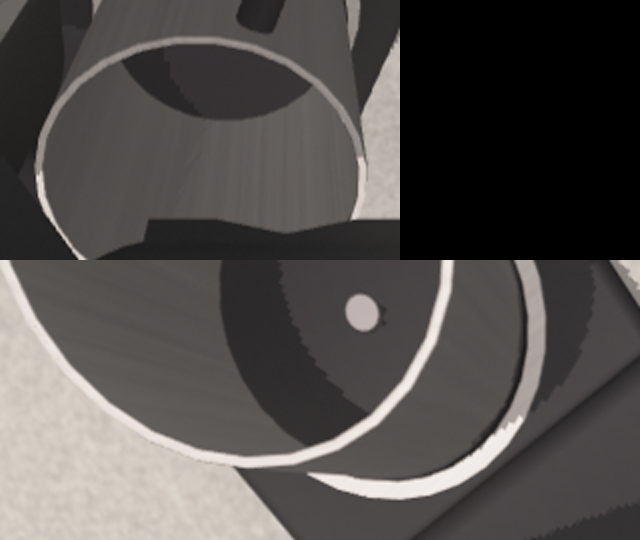

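View pics/ov_w2.png

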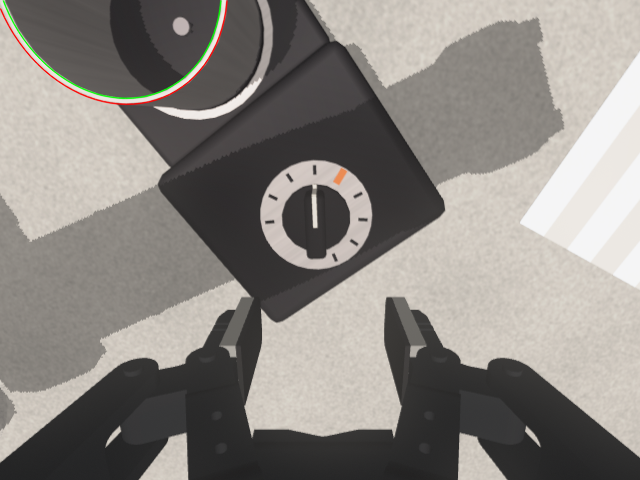

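The rim model at (0.521, -0.117, 0.153) overlays both wrist views to within about 0.5 mm. I'll lift and carry the set over the jug.

Request:
apply_moves(rotation=[[0,0,0],[0,0,0],[0,0,0],[0,0,0],[0,0,0],[0,0,0],[0,0,0],[0,0,0]], xyz=[[0,0,12],[0,0,35],[0,0,60],[0,0,88],[0,0,116],[0,0,144],[0,0,165],[0,0,180]], grip=[50,50,50,50,50,50,50,50])

```text
time_s: 11.05
ee_pos: [0.5412, 0.1811, 0.2229]
orientation: [0.001, 1.569, 0.001]
contact_force: [0.9, 0.2, -2.3]
opening: 0.0591
```

Request:
apply_moves(rotation=[[0,0,0],[0,0,0],[0,0,0],[0,0,0],[0,0,0],[0,0,0],[0,0,0],[0,0,0]], xyz=[[0,-8,0],[-1,-22,0],[-3,-42,0],[-5,-64,0],[-7,-86,0],[-9,-108,0],[-10,-130,0],[-11,-152,0]], grip=[50,50,50,50,50,50,50,50])

```text
time_s: 11.85
ee_pos: [0.529, 0.027, 0.2191]
orientation: [0.0, 1.573, -0.001]
contact_force: [-0.2, 0.1, -2.5]
opening: 0.0593
```

Request:
apply_moves(rotation=[[0,0,0],[0,0,0],[0,0,0],[0,0,0],[0,0,0],[0,0,0],[0,0,0],[0,0,0]], xyz=[[-2,-22,0],[-3,-44,0],[-5,-66,0],[-6,-88,0],[-7,-108,0],[-8,-126,0],[-9,-140,0],[-9,-146,0]], grip=[50,50,50,50,50,50,50,50])

```text
time_s: 12.65
ee_pos: [0.5202, -0.1185, 0.2195]
orientation: [0.001, 1.572, -0.001]
contact_force: [0.4, 0.7, -2.2]
opening: 0.0595
```

Request:
apply_moves(rotation=[[0,0,0],[0,0,0],[0,0,0],[0,0,0],[0,0,0],[0,0,0],[0,0,0],[0,0,0]], xyz=[[0,0,0],[0,0,-5],[0,0,-12],[0,0,-20],[0,0,-25],[0,0,-28],[0,0,-30],[0,0,-30]], grip=[50,50,50,50,50,50,50,50])

```text
time_s: 13.45
ee_pos: [0.521, -0.1169, 0.1901]
orientation: [-0.0, 1.571, 0.0]
contact_force: [-0.3, 0.3, -1.6]
opening: 0.0593
```

Run:
```python
from h import *
im=snap('scene','c10');im2=snap('side','s10');s=robot.get_state();print(s['time_s'],s['ee_pos'],s['orientation'],s['contact_force'],s['wrist_torque'],s['opening'])
a=cv2.resize(im[140:340,180:400],None,fx=1.8,fy=2.0*.9,interpolation=2);b=cv2.resize(im2[110:310,280:500],None,fx=1.8,fy=1.8,interpolation=2)
cv2.imwrite('pics/z10.png',np.hstack([a,b]))
```

```text
13.55 [ 0.52108531 -0.11701372  0.1905126 ] [-7.96449869e-05  1.57045316e+00 -6.63445848e-05] [ 0.34243847 -0.09666757 -2.0013455 ] [0.00396753 0.00783906 0.04041519] 0.0593351228244331
```

View pics/z10.png

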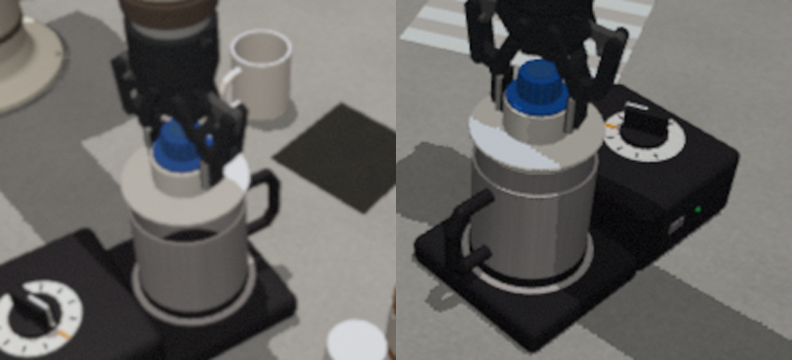

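Both views show the set level and centred about 20 mm above the rim. Lowering gently.

Request:
apply_moves(rotation=[[0,0,0],[0,0,0],[0,0,0],[0,0,0],[0,0,0],[0,0,0],[0,0,0],[0,0,0]], xyz=[[0,0,-4],[0,0,-8],[0,0,-12],[0,0,-16],[0,0,-20],[0,0,-23],[0,0,-25],[0,0,-25]], grip=[50,50,50,50,50,50,50,50])

```text
time_s: 14.35
ee_pos: [0.5209, -0.117, 0.165]
orientation: [0.0, 1.571, 0.0]
contact_force: [-0.6, 0.5, -2.1]
opening: 0.0593
```

Request:
apply_moves(rotation=[[0,0,0],[0,0,0],[0,0,0],[0,0,0],[0,0,0],[0,0,0],[0,0,0],[0,0,0]], xyz=[[0,0,-1],[0,0,-2],[0,0,-3],[0,0,-4],[0,0,-4],[0,0,-4],[0,0,-4],[0,0,-4]], grip=[50,50,50,50,50,50,50,50])

```text
time_s: 15.15
ee_pos: [0.521, -0.117, 0.1613]
orientation: [-0.0, 1.571, -0.0]
contact_force: [-0.3, 0.1, -1.8]
opening: 0.0597
```

Request:
apply_moves(rotation=[[0,0,0],[0,0,0],[0,0,0],[0,0,0],[0,0,0],[0,0,0],[0,0,0],[0,0,0]], xyz=[[0,0,-0.5],[0,0,-1],[0,0,-1],[0,0,-1.5],[0,0,-1.5],[0,0,-1.5],[0,0,-1.5],[0,0,-1.5]], grip=[50,50,50,50,50,50,50,50])

```text
time_s: 15.95
ee_pos: [0.5211, -0.117, 0.1609]
orientation: [-0.0, 1.57, -0.0]
contact_force: [-2.3, 0.3, 8.7]
opening: 0.0595
```

Run:
```python
from h import *
im=snap('scene','c11');im2=snap('side','s11');s=robot.get_state();print(s['time_s'],s['ee_pos'],s['orientation'],s['contact_force'],s['wrist_torque'],s['opening'])
a=cv2.resize(im[180:300,220:350],None,fx=3,fy=3,interpolation=2);b=cv2.resize(im2[140:260,300:430],None,fx=3,fy=3,interpolation=2)
cv2.imwrite('pics/z11.png',np.hstack([a,b]))
```

```text
16.05 [ 0.52106252 -0.11702362  0.16088193] [-3.36069418e-04  1.56964910e+00 -2.36986318e-04] [-2.74145347  0.43134619  8.49923971] [0.11486025 0.93490769 0.00147092] 0.05984747029789158
```

View pics/z11.png

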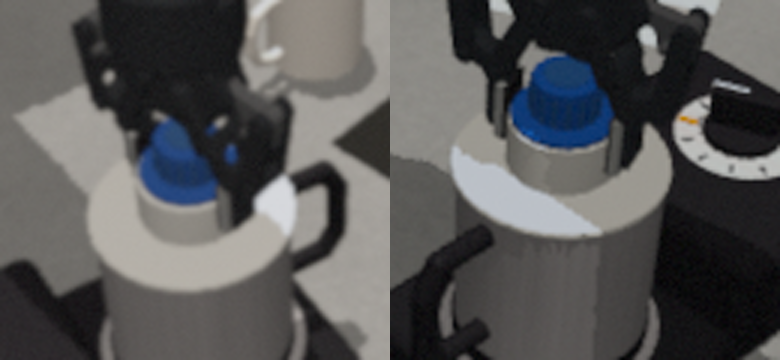

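The disc is flush on the rim at the expected height, with about 10 N of contact force. Opening to let go.

Request:
apply_moves(rotation=[[0,0,0],[0,0,0],[0,0,0],[0,0,0],[0,0,0],[0,0,0],[0,0,0],[0,0,0]], xyz=[[0,0,1],[0,0,1],[0,0,1],[0,0,1],[0,0,1],[0,0,1],[0,0,1],[0,0,1]], grip=[65,75,85,85,85,85,85,85])

```text
time_s: 16.85
ee_pos: [0.521, -0.117, 0.1608]
orientation: [0.0, 1.571, -0.0]
contact_force: [0.6, 0.4, 1.1]
opening: 0.0852
```

Request:
apply_moves(rotation=[[0,0,0],[0,0,0],[0,0,0],[0,0,0],[0,0,0],[0,0,0],[0,0,0],[0,0,0]], xyz=[[0,0,0],[0,0,6],[0,0,14],[0,0,24],[0,0,34],[0,0,38],[0,0,39],[0,0,39]], grip=[85,85,85,85,85,85,85,85])

```text
time_s: 17.65
ee_pos: [0.521, -0.117, 0.1998]
orientation: [-0.0, 1.571, -0.0]
contact_force: [-0.6, 1.1, -1.2]
opening: 0.0847
```

Run:
```python
from h import *
im=snap('scene','c12');im2=snap('side','s12');w=snap('wrist','w12');s=robot.get_state();print(s['time_s'],s['ee_pos'],s['contact_force'],s['opening'])
a=cv2.resize(im[180:300,220:350],None,fx=3,fy=3,interpolation=2);b=cv2.resize(im2[140:260,300:430],None,fx=3,fy=3,interpolation=2)
cv2.imwrite('pics/z12.png',np.hstack([a,b]))
I=load('w12')[1]
hsv=cv2.cvtColor(w,cv2.COLOR_BGR2HSV)
```

```text
17.8 [ 0.52082863 -0.11696546  0.19932754] [-0.30786757 -0.30172071  0.48542758] 0.0851138574441206
```

View pics/z12.png

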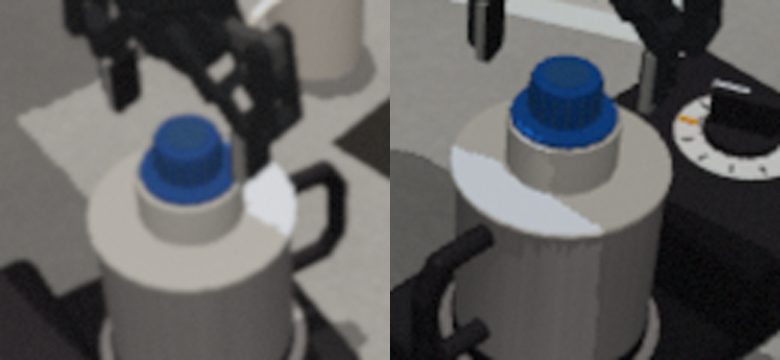

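View pics/w12.png

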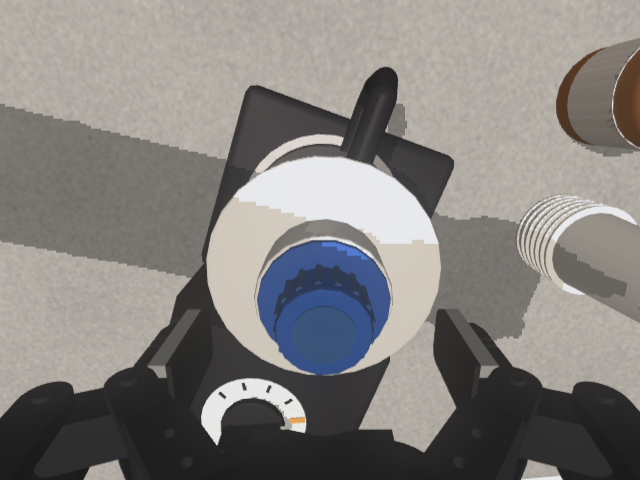

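The white lid is seated flush with the blue one nested and centred, and the jaws are clear. Now I'll lower 4 mm and close on the blue grip.

Request:
apply_moves(rotation=[[0,0,0],[0,0,0],[0,0,0],[0,0,0],[0,0,0],[0,0,0],[0,0,0],[0,0,0]], xyz=[[0,0,-2],[0,0,-4],[0,0,-4],[0,0,-4],[0,0,-4],[0,0,-4],[0,0,-4],[0,0,-4]], grip=[75,65,55,50,45,40,37,34])

```text
time_s: 18.6
ee_pos: [0.5211, -0.117, 0.1962]
orientation: [-0.0, 1.57, -0.0]
contact_force: [-1.2, -0.6, 3.6]
opening: 0.0361
```

Request:
apply_moves(rotation=[[0,0,0],[0,0,0],[0,0,0],[0,0,0],[0,0,0],[0,0,0],[0,0,0],[0,0,0]], xyz=[[0,0,0],[0,0,0],[0,0,0],[0,0,0],[0,0,0],[0,0,0],[0,0,0],[0,0,0]], grip=[30,28,28,28,28,28,28,28])

```text
time_s: 19.4
ee_pos: [0.5211, -0.117, 0.1962]
orientation: [-0.0, 1.57, -0.0]
contact_force: [-1.2, 1.0, 5.5]
opening: 0.0362
```

Run:
```python
from h import *
w=snap('wrist','w13');s=robot.get_state();print(s['time_s'],s['ee_pos'],s['contact_force'],s['opening'])
```

```text
19.45 [ 0.52110265 -0.11705666  0.19622349] [-1.32905525 -0.39760309  5.48540219] 0.03611829293670794
```

View pics/w13.png

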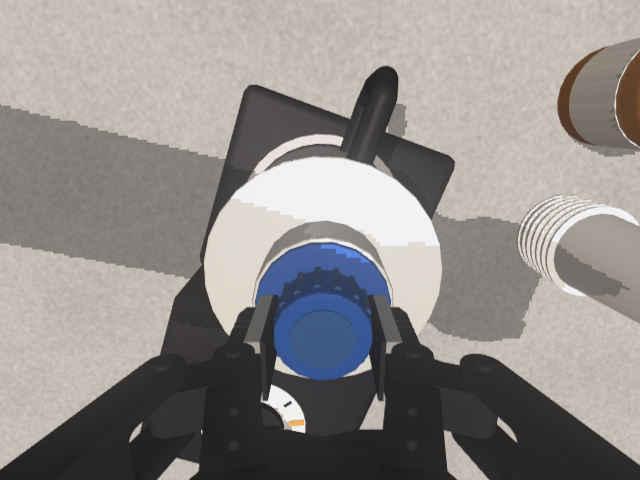

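The pads hold the blue grip at (270–375,340). Lifting it straight up by 90 mm.

Request:
apply_moves(rotation=[[0,0,0],[0,0,0],[0,0,0],[0,0,0],[0,0,0],[0,0,0],[0,0,0],[0,0,0]], xyz=[[0,0,2],[0,0,6],[0,0,14],[0,0,26],[0,0,42],[0,0,60],[0,0,78],[0,0,90]], grip=[28,28,28,28,28,28,28,28])

```text
time_s: 20.25
ee_pos: [0.5212, -0.1171, 0.2881]
orientation: [-0.0, 1.569, -0.0]
contact_force: [-0.4, 0.0, -1.1]
opening: 0.0357
```

Request:
apply_moves(rotation=[[0,0,0],[0,0,0],[0,0,0],[0,0,0],[0,0,0],[0,0,0],[0,0,0],[0,0,0]], xyz=[[0,0,0],[0,0,0],[0,0,0],[0,0,0],[0,0,0],[0,0,0],[0,0,0],[0,0,0]], grip=[28,28,28,28,28,28,28,28])

```text
time_s: 21.05
ee_pos: [0.521, -0.117, 0.2857]
orientation: [0.0, 1.571, -0.0]
contact_force: [0.7, 0.5, -0.6]
opening: 0.0358
```

Run:
```python
from h import *
im=snap('scene','c14');im2=snap('side','s14');w=snap('wrist','w14');s=robot.get_state();print(s['time_s'],s['ee_pos'],s['orientation'],s['contact_force'],s['opening'])
a=cv2.resize(im[120:340,160:350],None,fx=2,fy=2,interpolation=2);b=cv2.resize(im2[80:300,300:490],None,fx=2,fy=2,interpolation=2)
cv2.imwrite('pics/z14.png',np.hstack([a,b]))
```

```text
21.2 [ 0.52099144 -0.1170159   0.28578135] [-2.24411170e-05  1.57080621e+00  4.39781038e-06] [ 0.87983075  0.3804659  -0.69115529] 0.03634264521732787
```

View pics/z14.png

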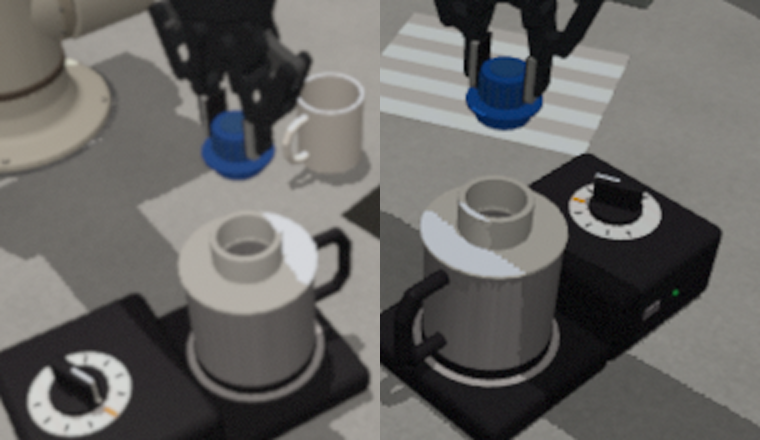

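View pics/w14.png

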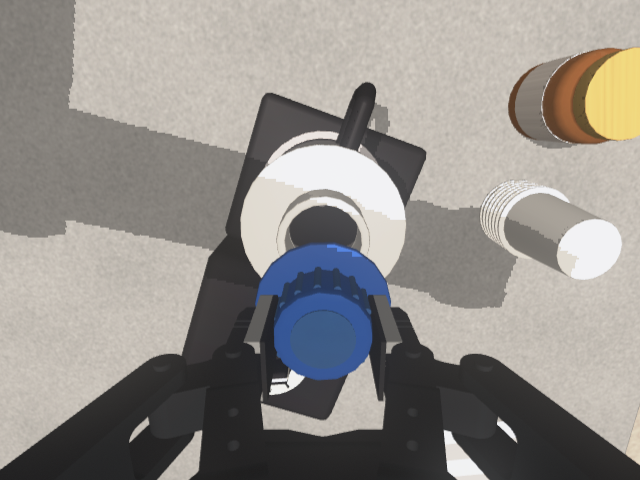

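View pics/c14.png

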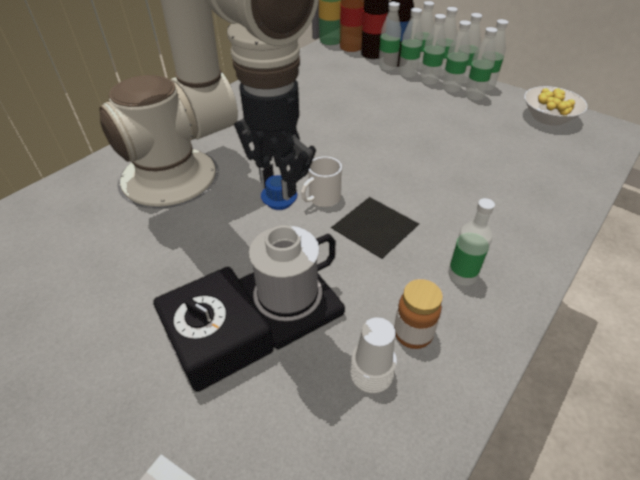

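The blue lid is held level at (280,193) in the scene view. The white lid is seated with its hole open at (284,240), the pointer is on the orange mark, and the bystanders are unmoved. Handing in.

```bash
python3 -c "
from cell import robot
print(robot.finish_job())"
```

```text
the job is handed in; nothing more can be done
None
```

The job is done and was handed in at about 21 s of the 64 s limit; the hand-in reports no verdict.

I turned the dial by 0.55 rad, from about 1.65, so the white pointer stands on the orange mark. I then lowered the lid set onto the jug with about 10 N, let go, and lifted the blue outer lid off alone by 90 mm.

My last pictures and readings showed:
- **Blue lid:** it is held level and still in the fingers, with its underside about 78 mm above the white collar. The gripper opening reads 36 mm on the 38 mm grip. It reads about 2 mm low on everything I gripped.
- **White lid:** it is flush and centred on the jug. The arm stopped at the height expected for full seating, to about 0.5 mm.
- **Dial:** the pointer still points at the orange mark in the final scene and side views. The closest look, from the wrist camera just after release, showed it squarely on the mark.
- **Bystanders:** the mug, jar, water bottle and cups look unmoved in the final scene view.

None of the checks failed or disagreed. I judged the final positions of the white lid, dial and bystanders by eye rather than measuring them again.

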